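Make up a gift mug with dipper and peg

TASK

Make up the gift mug: take its lid off by the knob and lay it knob up in the shallow grey tray, then take the long honey dipper (the one with the grooved head) from the wooden stand and lower it head first right down into the mug before letting go, so that it leans against the rim on the side opposite the handle. Then squeeze the big wooden peg off its metal strip and clip it, standing up with its jaws well over the edge, onto the mug's rim straight above the handle. Leave the mug standing in its place and do not disturb the other things on the bench.

Things in the scene. Friction and masses are not known exactly. Their poses are not given: they have to be found in the camera images.
- mug: tall white ceramic mug, loose, 0.5 kg, outer diameter 80, 110 tall, wall 5, inner diameter 70, inner floor 6 above its underside. Origin: centre of the underside. z up, +y points from the mug's axis to its handle, which stands out to 80 from the axis between 20 and 80 above the underside
- lid: round wooden lid on the mug: disc 82 across and 8 thick, lying on the rim, with a plug 62 across and 8 deep below it and a round knob 24 across and 34 tall on top. Origin: centre of the plug's underside (the knob spans 16 to 50 above it); z up. It simply lifts off; 90 g
- tray: shallow grey square tray, fixed, 180 x 180 outside, walls 5 thick and 22 tall, floor 5 thick. Origin: centre of the underside; x and y along its sides
- stand: wooden block, fixed, 70 x 180 x 35 tall, with three round wells 34 across and 20 deep (floor 15 above the table), in a row along its y axis, 56 apart; the dipper, the muddler and the pestle stand in them in any order. Origin: centre of the underside
- dipper: wooden honey dipper, 200 long, 50 g, standing head down in a well of the stand: a grooved round head 30 across from 5 to 35 (flat foot 22 across), then a straight round shaft 12 across from 40 to its top at 200. Origin: centre of the foot; +z runs along the shaft to its top. Leaning in the mug with its foot on the handle side it stands about 24 degrees from upright
- dipper_top (a point): top end of the dipper's shaft, 200 from its foot
- rail: peg strip, fixed: upright aluminium strip 5 thick, 130 long, its top edge 90 above the table, on a wooden foot 140 x 70 x 12. Origin: centre of the foot's underside; x along the strip, y across it
- peg: large wooden sprung peg, 50 g, 100 tall, 16 wide, clipped jaws down over the strip, tails up. Origin: midway between the jaw tips (20 below the strip's top edge at the start); z up through the tails, x along the strip, y the way jaws and tails open and shut. Pivot 45 above the origin. Same either way round. This frame belongs to the +y leg, which turns 0.15 rad when squeezed evenly
- peg_jaw (a joint): opening of the peg's jaws, rad: about 0 on a 5 mm wall (tails 50 apart over their outsides at the top, tapering to 34 at the pivot), 0.3 at a hard stop when the tails are squeezed to 34 over the outsides (about 8 N; outer faces then parallel), jaw tips then 18 apart. Let go, it springs shut
- peg_tails (a point): point on the peg's middle line 90 above the jaw tips, midway between the tails: where to squeeze them
- mug_clip_spot (a point): middle of the 5 mm wall on the mug's rim straight above the handle, 37.5 from the mug's axis and 110 above its underside; axes as the mug's, +y outward
- muddler: bystander, to be left alone: short thick wooden muddler, 120 tall, 24 across (28 at its foot)
- pestle: bystander, to be left alone: short wooden pestle, 133 tall, with a 26 mm ball on top
- dispenser: bystander, to be left alone: blue desk tape dispenser, 70 x 190 x 108
- giftbox: bystander, to be left alone: cream gift box with a red cap, lying down, 74 x 200 x 74; origin at the centre of its underside
- tin: bystander, to be left alone: small round tin, 66 across, 65 tall
- taperoll: bystander, to be left alone: roll of tape lying flat, 90 across, 24 tall
- boxcap: bystander, to be left alone: red open box cap, 75 x 75 x 35
Not all that is in view belongs to the job. Several things have the shape of the lid; the one meant has the colours described above.

How it is judged:
On the way, in this order (a step that is already met when the one before it is completed fails the run):
1. the lid lies flat, knob up, in the tray, let go (x of lid in the frame of tray between -0.055 and 0.055 m and y of lid in the frame of tray between -0.055 and 0.055 m and z of lid in the frame of tray below 0.012 m and angle between lid's own z axis and vertical below 0.12 rad and linear speed of lid below 0.03 m/s and not (contact force between the fingers and lid above 0.3 N)), for 0.2 s.
2. the dipper, still held, is lowered head first into the mug to within about 40 mm of its floor (contact force between the fingers and dipper above 0.3 N and horizontal distance between dipper and mug below 0.035 m and z of dipper in the frame of mug below 0.046 m and angle between dipper's own z axis and vertical below 0.9 rad), for 0.05 s.
3. the dipper, let go, leans at rest against the rim opposite the handle (horizontal distance between dipper and mug below 0.035 m and z of dipper in the frame of mug below 0.03 m and y of dipper_top in the frame of mug below -0.035 m and x of dipper_top in the frame of mug between -0.04 and 0.04 m and angle between dipper's own z axis and vertical above 0.2 rad and linear speed of dipper below 0.03 m/s and not (contact force between the fingers and dipper above 0.3 N)), for 0.2 s.
4. the peg has been squeezed off the strip and carried clear of it (contact force between the fingers and peg above 0.3 N and distance between peg and rail above 0.11 m), for 0.05 s.
At the end, for the whole second after the job is handed in: At rest: lid flat, knob up, within 55 mm of the tray's centre; dipper on the mug floor, leaning over 0.2 rad, top 35 mm or more off the axis away from the handle (40 sideways); peg upright (0.3 rad) gripping the rim over the handle (16 mm along, 7 across), 8 to 40 mm deep; mug upright (all of step 1 and all of step 3 and x of peg in the frame of mug_clip_spot between -0.016 and 0.016 m and y of peg in the frame of mug_clip_spot between -0.007 and 0.007 m and z of peg in the frame of mug_clip_spot between -0.04 and -0.008 m and contact force between peg and mug above 1 N and angle between peg's own z axis and vertical below 0.3 rad and linear speed of peg below 0.03 m/s and not (contact force between the fingers and peg above 0.3 N) and not (contact force between the fingers and mug above 0.3 N) and angle between mug's own z axis and vertical below 0.1 rad); the robot touches nothing.
It fails at once if the mug is tipped (angle between mug's own z axis and vertical above 0.25 rad).
It fails at once if the mug is pushed more than 40 mm from its place (distance of mug from where it was at the start of the episode above 0.04 m).
It fails at once if a bystander (muddler, pestle, tape dispenser, lying gift box, tin, tape roll or box cap) is moved more than 40 mm (distance of any of muddler, pestle, dispenser, giftbox, tin, taperoll, boxcap from where it was at the start of the episode above 0.04 m).
It also fails if it takes over 69 s, if anything falls off the work surface, if the arm or the gripper's body presses on something with over 40 N, if the wrist force passes 120 N, or if a joint passes its speed limit or range.

ROBOT

A 7-joint arm with a two-finger parallel gripper is mounted at the origin on the work surface. World frame = base frame: x ahead of the robot, y to its left, z up, the work surface at z = 0. Lengths are in m, angles in rad, forces in N, time in s.
With the tool pointing down it reaches from about 0.425 to 0.875 m from the base axis. Payload 4.7 kg.
Tool frame: the origin (TCP) lies midway between the tips of the shut fingers; the grasp point (between the pads) lies 19 mm behind it; z points along the fingers, y is the direction in which the jaws open and shut (so a half turn about z gives the same grasp; the last joint's range is limited). The gripper opens to 87 mm and grips with 3 to 60 N. Pads are 19 mm wide; open, the fingers measure 117 mm over their backs; the gripper's body (75 mm by 190 mm) begins 51 mm behind the grasp point.
Start: joints at [-1.199, 0.321, -0.07, 1.45, 0.023, 1.371, -0.057], TCP at [0.228, 0.609, 0.223] pointing down, gripper open.
Joint ranges: [-2.86, 2.86], [-0.3, 2.09], [-1.38, 1.24], [0.06, 2.45], [-1.56, 4.7], [0.09, 2.05], [-2.69, 2.69]. Speed limits (rad/s): [2.57, 2.57, 3.14, 3.14, 3.14, 3.14, 3.14].

INTERFACE

Orientations are given as a rotation vector (axis times angle).
In Python, from bench import * gives the robot as it stands. The module is installed in compiled form; this text tells all that it offers.
- The arm moves only by the tool play_rows, never from a script. Its argument "series" is one flat list of numbers, 7 for each row, row after row: the opening in per cent of the stroke, from 0 (shut) to 100 (fully open), then the shift along the tool's x, y, z in m, then the turn, a rotation vector about the tool's x, y, z in degrees. In form: [fingers, tx, ty, tz, rx, ry, rz, fingers, tx, ty, tz, rx, ry, rz, ...]. A call has 1 to 10 rows; each row is the pose to reach, as a shift and turn from the pose commanded when the call began, along the tool's axes at that moment; what a row does not reach only later rows make up. A row lasts 1/12 s, in which the tool goes at most 41.7 mm and 7.16 degrees, less where a joint would pass 70% of its speed; a pose out of reach is approached as far as the arm can. A call with a gripper value outside its range is refused whole. The fingers move at their own pace and stop on an object; "force" is the grip in N (left out, the last holds). Time passes only in rows, so rows that repeat a pose let the fingers close. It gives the time, the measured TCP pose, the force and the opening at its end, in the units of the state.
- get_state(): the state, without advancing time (a new reading comes with each control period).
- get_image(name): name is "scene" or "side" or "wrist"; returns a dict with "frame" (420x560x3 uint8, red, green, blue), "fx", "fy", "cx", "cy" (pixels), "R" (3x3) and "t" (3): a world point X has camera coordinates R X + t. Camera axes: x right, y down, z forward; pixel columns grow to the right and rows downward; lengths in m; the calibration is good to about 2 mm. A picture is of the moment at which its call begins. There is no depth.
- close_job(): hands the job in, once; it reports no verdict.
The state is a dict: "time": time; "joint_positions": joint angles; "qd": joint speeds; "joint_torque": joint torques, N m; "position": TCP position; "tool_rot": TCP orientation; "ft_force": force on the tool from outside, world axes, zero at the start; "torque": the same for the moment, N m; "grip_width": opening from 0.0 (shut) to 1.0 (fully open).
Only numpy, scipy, OpenCV 4.12 (cv2) and the standard library are available. Lean on these libraries where they do the work, as an engineer would, in place of code of your own. Each camera call takes 0.05 s, during which the arm holds its last target.

## Working session

There is one attempt and no reset: what is moved stays moved. The work goes in short steps, Python scripts to look and compute and a tool call to move; the robot and the scene stay as the last step left them, time stands still between calls to the robot, and variables do not carry over. Pictures are saved under pics/ and viewed, and the job is handed in when it is done.

Besides the shell and the picture viewer there is one more tool, called after "Request:" in YAML: its name, and indented under it one key for each argument. play_rows: Moves the arm, as the interface text tells. Its arguments: {"type":"object","properties":{"series":{"type":"array"},"force":{"type":"number"}},"required":["series"]}

```bash
mkdir -p pics
cat > h.py <<'E'
from bench import *
import numpy as np, cv2
from scipy.spatial.transform import Rotation as Ro
def snap(name,fn):
    d=get_image(name); cv2.imwrite('pics/'+fn+'.png',d['frame'][:,:,::-1]); np.savez('pics/'+fn+'.npz',**{k:np.array(v) for k,v in d.items()}); return d
def ld(fn): return dict(np.load('pics/'+fn+'.npz'))
def ray(d,u,v):
    R=np.array(d['R']);t=np.array(d['t']); c=-R.T@t
    r=R.T@np.array([(u-d['cx'])/d['fx'],(v-d['cy'])/d['fy'],1]); return c,r/np.linalg.norm(r)
def onz(d,u,v,z):
    c,r=ray(d,u,v); return c+r*(z-c[2])/r[2]
def proj(d,X):
    p=np.array(d['R'])@np.array(X)+np.array(d['t']); return np.array([d['fx']*p[0]/p[2]+d['cx'],d['fy']*p[1]/p[2]+d['cy']])
def tri(d1,p1,d2,p2):
    c1,r1=ray(d1,*p1);c2,r2=ray(d2,*p2)
    A=np.stack([r1,-r2],1); s=np.linalg.lstsq(A,c2-c1,rcond=None)[0]
    a=c1+s[0]*r1;b=c2+s[1]*r2; return (a+b)/2,np.linalg.norm(a-b)
def togo(X,s=None):
    s=s or get_state(); R=Ro.from_rotvec(s['tool_rot']); return R.inv().apply(np.array(X)-np.array(s['position']))
E
python3 - <<'E'
from h import *
for n in ['scene','side','wrist']:
    d=snap(n,n+'0'); c=-np.array(d['R']).T@np.array(d['t']); print(n,c.round(3),np.array(d['R']).round(2).tolist(),d['fx'])
s=get_state()
print({k:np.round(v,3).tolist() for k,v in s.items()}); print(Ro.from_rotvec(s['tool_rot']).as_matrix().round(3))
E
```

```text
scene [1.208 0.056 1.008] [[-0.08, 1.0, 0.02], [0.78, 0.08, -0.63], [-0.62, -0.04, -0.78]] 520.7606789315613
side [ 0.45  -0.984  0.836] [[1.0, -0.07, 0.02], [-0.02, -0.57, -0.82], [0.07, 0.82, -0.57]] 445.8776054492565
wrist [0.158 0.634 0.384] [[0.35, 0.94, -0.0], [0.9, -0.34, 0.27], [0.25, -0.1, -0.96]] 295.44081913435434
{'time': 0.15, 'joint_positions': [-1.199, 0.322, -0.07, 1.451, 0.023, 1.371, -0.057], 'qd': [0.001, -0.003, 0.0, -0.004, 0.001, 0.002, 0.0], 'joint_torque': [-0.0, -49.18, -0.405, -31.288, -0.064, 0.041, 0.0], 'position': [0.228, 0.608, 0.222], 'tool_rot': [-0.559, -3.091, 0.002], 'ft_force': [-0.49, 0.651, -0.198], 'torque': [-0.01, -0.002, -0.035], 'grip_width': 1.0}
[[-0.937  0.35  -0.   ]
 [ 0.35   0.937 -0.001]
 [-0.    -0.001 -1.   ]]
```

View pics/scene0.png

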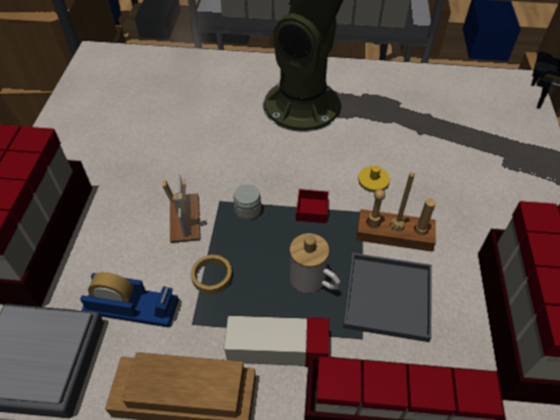

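View pics/side0.png

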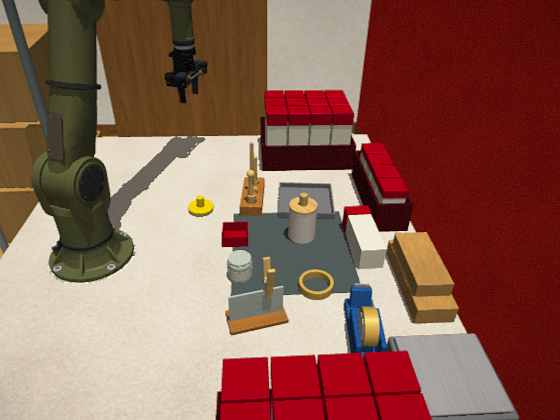

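View pics/wrist0.png

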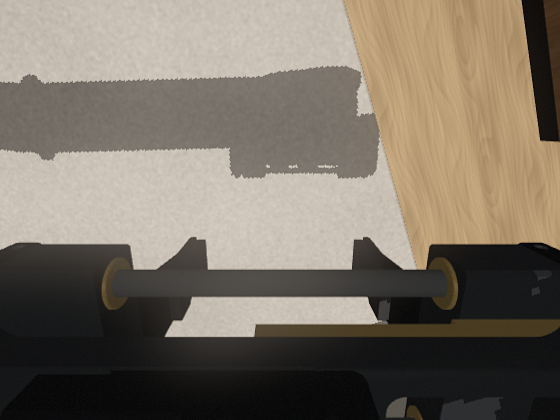

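The pictures show the mug at scene (309,262) with its handle towards (332,281), the tray at (390,295), the stand at (397,230) with the dipper in the middle well, and the peg rail at (184,215). I'll zoom in.

Run:
```python
from h import *
a=cv2.imread('pics/scene0.png');b=cv2.imread('pics/side0.png')
A=cv2.resize(a[150:350,150:450],(800,533),interpolation=cv2.INTER_CUBIC)
B=cv2.resize(b[130:340,180:400],(630,600),interpolation=cv2.INTER_CUBIC)
cv2.imwrite('pics/sz.png',A);cv2.imwrite('pics/bz.png',B)
```

```text
(no output)
```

View pics/sz.png

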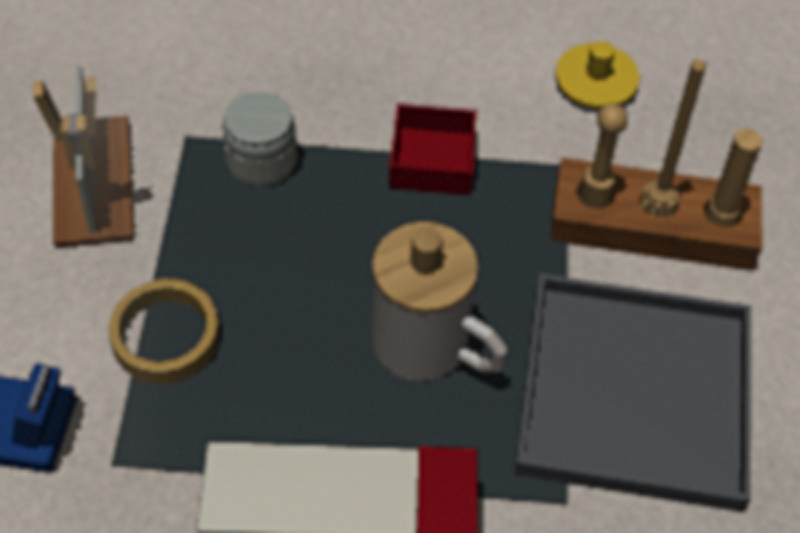

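View pics/bz.png

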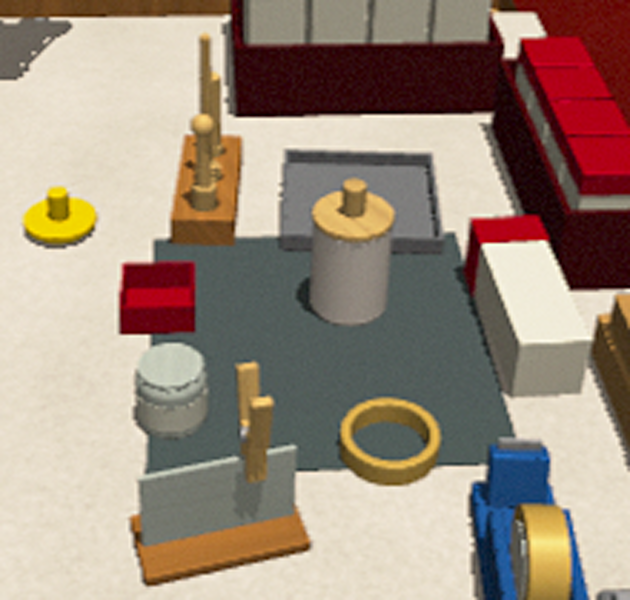

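Run:
```python
from h import *
S=ld('scene0');B=ld('side0')
sz=lambda u,v:(150+u/2.6667-.3,150+v/2.665-.3)
bz=lambda u,v:(180+u/2.864-.3,130+v/2.857-.3)
def t(n,a,b): 
    X,e=tri(S,sz(*a),B,bz(*b)); print(n,X.round(4),round(e*1000,1)); return X
t('knobtop',(427,238),(355,184))
t('dippertop',(698,65),(205,37))
t('peg tail +?',(40,88),(262,402)); t('peg tail b',(90,82),(247,367))
# planes
for n,p,z in [('tray tl',(541,278),.022),('tr',(750,305),.022),('bl',(519,467),.022),('br',(747,500),.022)]: print(n,onz(S,*sz(*p),z).round(4))
for n,p,z in [('tray',(285,152),.022),('tray',(432,152),.022),('tray',(443,240),.022),('tray',(279,239),.022)]: print('side',n,onz(B,*bz(*p),z).round(4))
for n,p in [('stand tl',(560,160)),('tr',(762,187)),('bl',(553,235)),('br',(757,263))]: print(n,onz(S,*sz(*p),.035 if n!='bl' and n!='br' else .0).round(4))
for n,p,z in [('rail tl',(57,120),.012),('tr',(128,118),.012),('bl',(56,242),.012),('br',(133,238),.012),('strip far top',(81,68),.09),('strip near top',(94,160),.09)]: print(n,onz(S,*sz(*p),z).round(4))
for n,p,z in [('strip l',(140,481),.09),('strip r',(296,448),.09),('foot l',(133,520),.012),('foot bl',(148,573),.012),('foot br',(310,545),.012)]: print('side',n,onz(B,*bz(*p),z).round(4))
# lid discs
for D,n,box in [(S,'scene',(280,225,345,300)),(B,'side',(280,185,325,250))]:
    h=cv2.cvtColor(D['frame'],cv2.COLOR_RGB2HSV); x0,y0,x1,y1=box
    m=np.zeros(h.shape[:2],np.uint8); m[y0:y1,x0:x1]=((h[y0:y1,x0:x1,1]>85)&(h[y0:y1,x0:x1,2]>60))*255
    ys,xs=np.where(m); print(n,xs.min(),xs.max(),ys.min(),ys.max(),len(xs))
    cv2.imwrite('pics/m%s.png'%n,cv2.resize(m[y0:y1,x0:x1],None,fx=6,fy=6,interpolation=0))
```

```text
knobtop [0.595  0.0543 0.1516] 2.0
dippertop [0.4522 0.2552 0.2124] 1.5
peg tail +? [ 0.4878 -0.266   0.166 ] 3.2
peg tail b [ 0.4781 -0.227   0.1671] 2.6
tray tl [0.5334 0.1543 0.022 ]
tr [0.544 0.331 0.022]
bl [0.7116 0.1393 0.022 ]
br [0.7231 0.314  0.022 ]
side tray [0.5462 0.3229 0.022 ]
side tray [0.7243 0.3165 0.022 ]
side tray [0.7075 0.1344 0.022 ]
side tray [0.5283 0.1435 0.022 ]
stand tl [0.4125 0.1687 0.035 ]
tr [0.4258 0.3484 0.035 ]
bl [0.4709 0.1667 0.    ]
br [0.4841 0.347  0.    ]
rail tl [ 0.3916 -0.299   0.012 ]
tr [ 0.3827 -0.2337  0.012 ]
bl [ 0.5292 -0.268   0.012 ]
br [ 0.5185 -0.2021  0.012 ]
strip far top [ 0.3938 -0.264   0.09  ]
strip near top [ 0.4961 -0.2303  0.09  ]
side strip l [ 0.3931 -0.2721  0.09  ]
side strip r [ 0.5183 -0.2419  0.09  ]
side foot l [ 0.3826 -0.2418  0.012 ]
side foot bl [ 0.3966 -0.2985  0.012 ]
side foot br [ 0.5292 -0.2763  0.012 ]
scene 290 328 233 266 1009
side 289 317 192 214 445
```

Run:
```python
from h import *
a=cv2.imread('pics/scene0.png');b=cv2.imread('pics/side0.png')
k=dict(interpolation=cv2.INTER_CUBIC)
A=cv2.resize(a[225:300,280:350],(560,600),**k)   # x8
P=cv2.resize(a[170:245,155:230],(600,600),**k) #x8
Q=cv2.resize(b[250:335,220:300],(565,600),**k)
cv2.imwrite('pics/z1.png',A);cv2.imwrite('pics/z2.png',P);cv2.imwrite('pics/z3.png',Q)
```

```text
(no output)
```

View pics/z1.png

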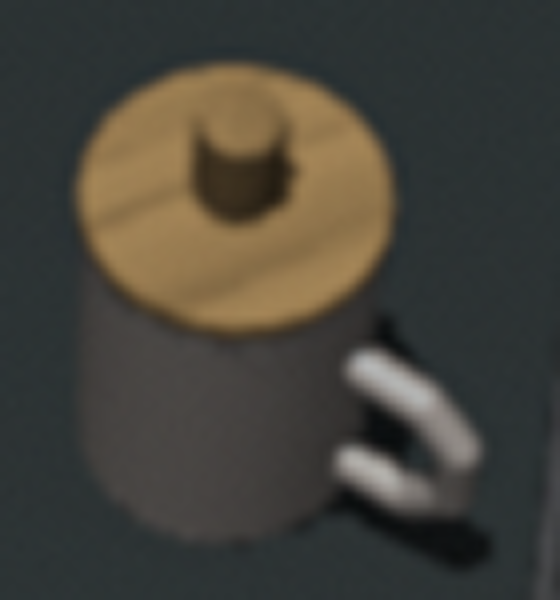

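View pics/z2.png

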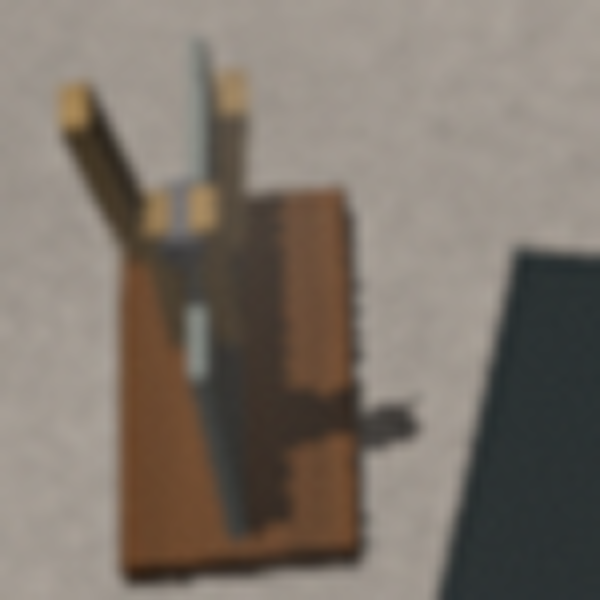

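View pics/z3.png

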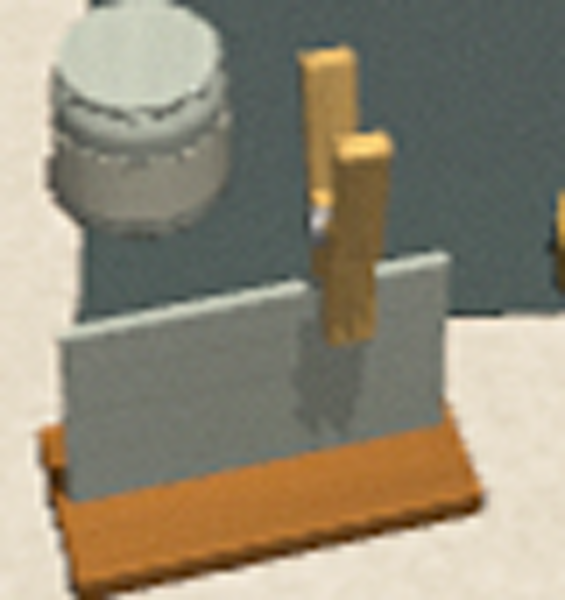

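Run:
```python
from h import *
S=ld('scene0');B=ld('side0')
f=lambda u,v:(280+u/8-.44,225+v/8-.44)
M=np.array([.595,.0543])
for n,p,z in [('outer',(462,475),.05),('outertop',(478,445),.06),('topattach',(362,368),.076),('lowattach',(348,465),.026)]:
    X=onz(S,*f(*p),z); d=X[:2]-M; print(n,X.round(4),np.hypot(*d).round(4),np.degrees(np.arctan2(d[1],d[0])).round(1))
# lid disc: left/right extreme at rim, center
l=onz(S,*f(76,195),.116);r=onz(S,*f(395,195),.116);print(l,r,(l+r)/2)
t=onz(S,*f(235,62),.118);b=onz(S,*f(235,333),.112);print(t,b,(t+b)/2)
# proj check
print(proj(S,[.595,.0543,.152]),f(239,115))
for X in [[.4522,.2552,.015],[.4522,.2552,.035]]: print('dip base',proj(S,X),(150+662/2.667,150+200/2.665))
s=get_state();print(togo([.595,.054,.25],s))
```

```text
outer [0.6321 0.1201 0.05  ] 0.0756 60.6
outertop [0.6286 0.1234 0.06  ] 0.0768 64.0
topattach [0.6179 0.0912 0.076 ] 0.0434 58.2
lowattach [0.6175 0.0907 0.026 ] 0.0428 58.3
[0.59769848 0.01347459 0.116     ] [0.58977558 0.09583691 0.116     ] [0.59373703 0.05465575 0.116     ]
[0.55257788 0.05177134 0.118     ] [0.63331017 0.05719201 0.112     ] [0.59294403 0.05448167 0.115     ]
[309.56153018 239.3128247 ] (309.435, 238.935)
dip base [395.05105642 230.73621762] (398.21897262842145, 225.046904315197)
dip base [396.51120171 225.67525462] (398.21897262842145, 225.046904315197)
[-0.5383617  -0.39068939 -0.02767794]
```

Request:
play_rows:
  series: [100,0,0,-0.04,0,0,0,100,0,0,-0.08,0,0,0,100,0,0,-0.1,0,0,0,100,-0.538,-0.391,-0.1,0,0,0,100,-0.538,-0.391,-0.1,0,0,0,100,-0.538,-0.391,-0.1,0,0,0,100,-0.538,-0.391,-0.1,0,0,0,100,-0.538,-0.391,-0.1,0,0,0,100,-0.538,-0.391,-0.1,0,0,0,100,-0.538,-0.391,-0.1,0,0,0]
  force: 15

```text
time: 0.98
position: [0.3893, 0.3636, 0.3224]
tool_rot: [-0.559, -3.091, -0.0]
ft_force: [0.2, 0.5, -0.6]
grip_width: 0.998
```

Run:
```python
from h import *
s=get_state();print(s['position'],togo([.594,.0544,.25],s))
```

```text
[0.38927625 0.36356575 0.32244206] [-0.30001551 -0.21792817  0.07239568]
```

Request:
play_rows:
  series: [100,-0.3,-0.218,0,0,0,0,100,-0.3,-0.218,0,0,0,0,100,-0.3,-0.218,0,0,0,0,100,-0.3,-0.218,0,0,0,0,100,-0.3,-0.218,0,0,0,0,100,-0.3,-0.218,0,0,0,0,100,-0.3,-0.218,0,0,0,0,100,-0.3,-0.218,0,0,0,0,100,-0.3,-0.218,0,0,0,0,100,-0.3,-0.218,0.06,0,0,0]

```text
time: 1.82
position: [0.6006, 0.0462, 0.2884]
tool_rot: [0.575, 3.071, -0.0]
ft_force: [0.6, -2.1, 0.8]
grip_width: 0.999
```

Run:
```python
from h import *
d=snap('wrist','w1')
s=get_state();print(s['position'],togo([.594,.0544,.123],s))
```

```text
[0.59187864 0.04968882 0.27317566] [-0.00105641  0.00615708  0.1501346 ]
```

View pics/w1.png

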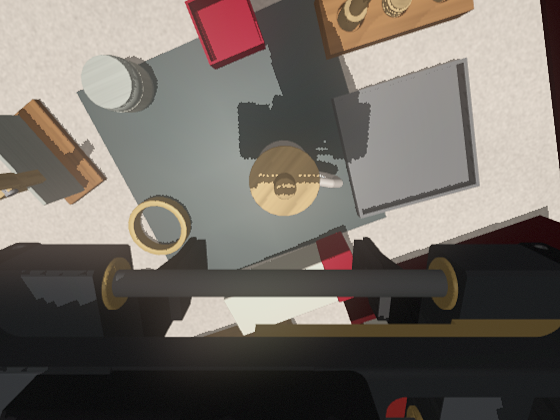

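Request:
play_rows:
  series: [100,0,0,0,0,0,0,100,0,0,0,0,0,0]

```text
time: 2.03
position: [0.5928, 0.0576, 0.2811]
tool_rot: [-0.556, -3.091, -0.001]
ft_force: [0.7, 0.5, 1.1]
grip_width: 1.005
```

Run:
```python
from h import *
d=snap('wrist','w2')
f=d['frame'];cv2.imwrite('pics/w2z.png',cv2.resize(f[130:230,230:360,::-1],(780,600),interpolation=cv2.INTER_CUBIC))
s=get_state();print(s['position'],togo([.594,.0544,.123],s))
print(proj(d,[.594,.0544,.152]))
```

```text
[0.59364826 0.05810912 0.28255564] [-0.00142836 -0.00360538  0.15955201]
[277.23553982 203.65800074]
```

View pics/w2z.png

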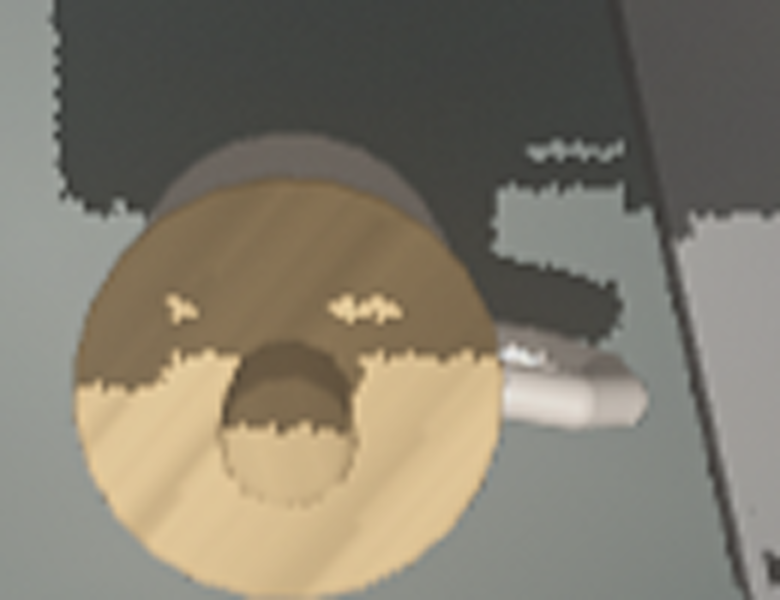

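Run:
```python
from h import *
d=ld('w2'); M=np.array([.594,.0544])
f=lambda u,v:(230+u/6-.4,130+v/6-.4)
for n,p,z in [('knobtop',(288,440),.152),('outer',(640,393),.06),('outer2',(590,400),.075),('outer3',(605,385),.065)]:
    X=onz(d,*f(*p),z); e=X[:2]-M; print(n,X.round(4),np.hypot(*e).round(4),np.degrees(np.arctan2(e[1],e[0])).round(1))
p=np.float32([[75,390],[500,390]]); a=onz(d,*f(75,390),.118);b=onz(d,*f(502,390),.118);print(a,b,(a+b)/2)
a=onz(d,*f(288,178),.118);b=onz(d,*f(288,598),.118);print(a,b,(a+b)/2)
```

```text
knobtop [0.5934 0.055  0.152 ] 0.0008 133.5
outer [0.6328 0.1231 0.06  ] 0.0789 60.5
outer2 [0.6263 0.111  0.075 ] 0.0652 60.3
outer3 [0.627  0.1159 0.065 ] 0.0698 61.8
[0.57854421 0.01759336 0.118     ] [0.60658899 0.09286785 0.118     ] [0.5925666  0.05523061 0.118     ]
[0.55546583 0.06901869 0.118     ] [0.63135568 0.04060968 0.118     ] [0.59341076 0.05481418 0.118     ]
```

Request:
play_rows:
  series: [100,-0.001,-0.003,0.04,0,0,0,100,-0.001,-0.003,0.08,0,0,0,100,-0.001,-0.003,0.12,0,0,0,100,-0.001,-0.003,0.14,0,0,0,100,-0.001,-0.003,0.158,0,0,0,100,-0.001,-0.003,0.158,0,0,0,100,-0.001,-0.003,0.158,0,0,0]

```text
time: 2.67
position: [0.594, 0.0548, 0.1245]
tool_rot: [0.555, 3.091, 0.001]
ft_force: [-0.8, -0.3, 0.4]
grip_width: 1.003
```

Request:
play_rows:
  series: [0,0,0,0,0,0,0,0,0,0,0,0,0,0,0,0,0,0,0,0,0,0,0,0,0,0,0,0,0,0,0,0,0,0,0,0,0,0,0,0,0,0,0,0,0,0,0,0,0]

```text
time: 3.25
position: [0.5932, 0.0532, 0.123]
tool_rot: [0.559, 3.091, 0.0]
ft_force: [1.0, -0.3, 0.0]
grip_width: 0.559
```

Request:
play_rows:
  series: [0,0,0,0,0,0,0,0,0,0,0,0,0,0,0,0,0,0,0,0,0,0,0,0,0,0,0,0,0,0,0,0,0,0,0,0,0,0,0,0,0,0]

```text
time: 3.75
position: [0.5932, 0.0533, 0.1229]
tool_rot: [0.559, 3.091, 0.0]
ft_force: [0.9, 0.4, -0.6]
grip_width: 0.268
```

Request:
play_rows:
  series: [0,0,0,-0.02,0,0,0,0,0,0,-0.05,0,0,0,0,0,0,-0.08,0,0,0,0,0,0,-0.1,0,0,0,0,0,0,-0.1,0,0,0]

```text
time: 4.17
position: [0.5958, 0.0531, 0.2281]
tool_rot: [0.558, 3.084, 0.005]
ft_force: [1.5, 0.2, -0.3]
grip_width: 0.27
```

Run:
```python
from h import *
s=get_state();print(s['position'],s['grip_width'],s['ft_force'],togo([.627,.232,.12],s))
snap('side','s3')
```

```text
[0.59580082 0.05311949 0.22810992] 0.26950056767708264 [ 1.47996028  0.21900308 -0.30316091] [0.03424277 0.1779808  0.1086722 ]
```

View pics/s3.png

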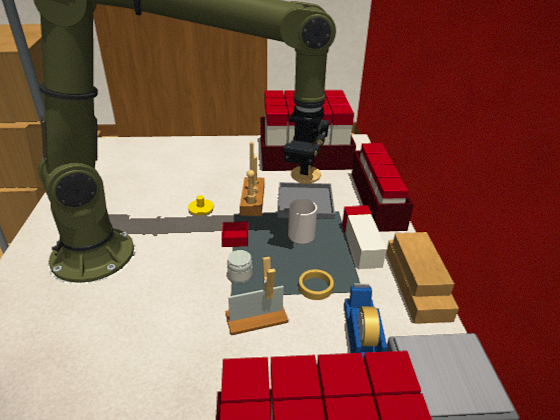

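Request:
play_rows:
  series: [0,0.035,0.178,0,0,0,0,0,0.035,0.178,0,0,0,0,0,0.035,0.178,0,0,0,0,0,0.035,0.178,0,0,0,0,0,0.035,0.178,0,0,0,0,0,0.035,0.178,0.04,0,0,0,0,0.035,0.178,0.08,0,0,0,0,0.035,0.178,0.12,0,0,0,0,0.035,0.178,0.14,0,0,0,0,0.035,0.178,0.14,0,0,0]

```text
time: 5.05
position: [0.6171, 0.2301, 0.0745]
tool_rot: [-0.557, -3.08, 0.013]
ft_force: [-1.2, -0.4, -2.4]
grip_width: 0.271
```

Request:
play_rows:
  series: [0,0,0,0,0,0,0,0,0,0,0,0,0,0]

```text
time: 5.22
position: [0.6237, 0.2323, 0.0841]
tool_rot: [0.559, 3.09, 0.001]
ft_force: [-1.3, 0.3, -0.7]
grip_width: 0.268
```

Run:
```python
from h import *
s=get_state();print(s['position'],s['grip_width'],s['ft_force'],togo([.627,.232,.0275],s),togo([.627,.232,.0265],s))
```

```text
[0.62368377 0.23228963 0.08413712] 0.2680028850610977 [-1.26752796  0.27016532 -0.72836867] [-0.00312138  0.00082408  0.05664294] [-0.00311986  0.0008229   0.05764294]
```

Request:
play_rows:
  series: [0,-0.003,0,0.02,0,0,0,0,-0.003,0,0.035,0,0,0,0,-0.003,0,0.045,0,0,0,0,-0.003,0,0.052,0,0,0,0,-0.003,0,0.056,0,0,0,0,-0.003,0,0.056,0,0,0,0,-0.003,0,0.057,0,0,0,0,-0.003,0,0.057,0,0,0]

```text
time: 5.88
position: [0.6262, 0.2314, 0.0268]
tool_rot: [0.559, 3.09, 0.001]
ft_force: [-0.7, 0.5, -1.0]
grip_width: 0.271
```

Request:
play_rows:
  series: [50,0,0,0,0,0,0,60,0,0,0,0,0,0,60,0,0,0,0,0,0,60,0,0,0,0,0,0,60,0,0,0,0,0,0,60,0,0,0,0,0,0]

```text
time: 6.38
position: [0.6256, 0.2312, 0.026]
tool_rot: [0.559, 3.091, 0.0]
ft_force: [-0.2, 0.1, 0.0]
grip_width: 0.578
```

Request:
play_rows:
  series: [60,0,0,-0.03,0,0,0,60,0,0,-0.06,0,0,0,60,0,0,-0.1,0,0,0,60,0,0,-0.14,0,0,0,60,0,0,-0.18,0,0,0,60,0,0,-0.22,0,0,0,60,0,0,-0.25,0,0,0,60,0,0,-0.25,0,0,0]

```text
time: 7.05
position: [0.6286, 0.2319, 0.2847]
tool_rot: [0.557, 3.081, 0.012]
ft_force: [-0.5, -0.3, 0.2]
grip_width: 0.601
```

Run:
```python
from h import *
s=get_state();print(s['position'],s['grip_width'],s['ft_force'])
d=snap('scene','s4'); cv2.imwrite('pics/s4z.png',cv2.resize(d['frame'][150:350,250:450,::-1],(600,600),interpolation=cv2.INTER_CUBIC))
```

```text
[0.62861593 0.23185906 0.28470696] 0.6012199473426126 [-0.49092451 -0.30773819  0.23561222]
```

View pics/s4z.png

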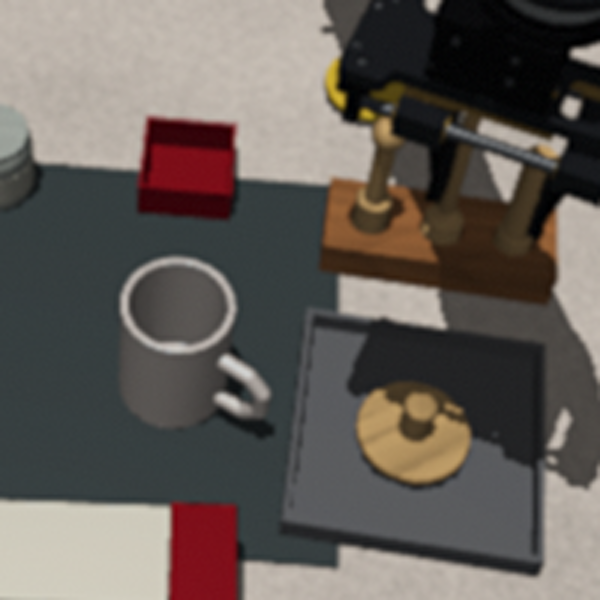

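Run:
```python
from h import *
s=get_state();print(np.round(s['joint_positions'],3));R=Ro.from_rotvec(s['tool_rot']).as_matrix();print(np.degrees(np.arctan2(R[1,1],R[0,1])), togo([.451,.256,.29],s))
d=ld('s4'); f=d['frame']
h=cv2.cvtColor(f,cv2.COLOR_RGB2HSV)
g=lambda u,v:(250+u/3-.33,150+v/3-.33)
# rim outer ellipse extremes
for z in [.11]:
    l=onz(d,*g(120,305),z);r=onz(d,*g(236,305),z);t=onz(d,*g(178,257),z);b=onz(d,*g(178,352),z)
    print(l,r,(l+r)/2,t,b,(t+b)/2)
print('knob',onz(d,*g(420,402),.055))
```

```text
[-0.659  0.344  0.359  1.329 -0.12   1.481  0.903]
69.49240952553093 [ 0.17386312 -0.03884892 -0.01037641]
[0.59948093 0.01498139 0.11      ] [0.59178353 0.09510599 0.11      ] [0.59563223 0.05504369 0.11      ] [0.55464193 0.05239094 0.11      ] [0.63397333 0.05745917 0.11      ] [0.59430763 0.05492505 0.11      ]
knob [0.6240717  0.23025102 0.055     ]
```

Request:
play_rows:
  series: [100,0.174,-0.039,-0.01,0,0,99,100,0.174,-0.039,-0.01,0,0,99,100,0.174,-0.039,-0.01,0,0,99,100,0.174,-0.039,-0.01,0,0,99,100,0.174,-0.039,-0.01,0,0,99,100,0.174,-0.039,-0.01,0,0,99,100,0.174,-0.039,-0.01,0,0,99,100,0.174,-0.039,-0.01,0,0,99,100,0.174,-0.039,-0.01,0,0,99,100,0.174,-0.039,-0.01,0,0,99]

```text
time: 7.93
position: [0.4481, 0.2553, 0.2845]
tool_rot: [-2.256, -2.186, 0.003]
ft_force: [-0.0, 0.3, 0.2]
grip_width: 1.002
```

Run:
```python
from h import *
s=get_state();print(np.round(s['joint_positions'],3));R=Ro.from_rotvec(s['tool_rot']).as_matrix();print(np.degrees(np.arctan2(R[1,1],R[0,1])), s['position'],togo([.451,.256,.29],s))
```

```text
[-8.920e-01  4.000e-03  3.250e-01  1.692e+00 -1.000e-03  1.448e+00
 -5.980e-01]
-1.8182006489996576 [0.44814642 0.25525304 0.28448393] [ 0.00083038  0.00281916 -0.00552184]
```

Finish the yaw (to −29.5°), then look.

Request:
play_rows:
  series: [100,0,0,-0.005,0,0,28,100,0,0,-0.005,0,0,28,100,0,0,-0.005,0,0,28,100,0,0,-0.005,0,0,28,100,0,0,-0.005,0,0,28,100,0,0,-0.005,0,0,28]

```text
time: 8.43
position: [0.4484, 0.2553, 0.2898]
tool_rot: [2.711, 1.587, -0.003]
ft_force: [0.9, -0.1, 0.3]
grip_width: 0.999
```

Run:
```python
from h import *
s=get_state();print(np.round(s['joint_positions'],3));R=Ro.from_rotvec(s['tool_rot']).as_matrix();print(np.degrees(np.arctan2(R[1,1],R[0,1])), s['position'],togo([.451,.256,.176],s))
d=snap('wrist','w5');snap('side','s5'); print(proj(d,[.4522,.2552,.215]),proj(ld('s5'),[.4522,.2552,.215]))
b=cv2.imread('pics/s5.png');cv2.imwrite('pics/s5z.png',cv2.resize(b[100:240,180:340],(686,600),interpolation=cv2.INTER_CUBIC))
```

```text
[-8.920e-01  3.000e-03  3.260e-01  1.683e+00 -1.000e-03  1.458e+00
 -1.078e+00]
-29.292640986287193 [0.4483951  0.25529479 0.2898184 ] [0.00207039 0.00201115 0.1138138 ]
[284.0791047  213.77430232] [251.09581791 141.68355645]
```

View pics/w5.png

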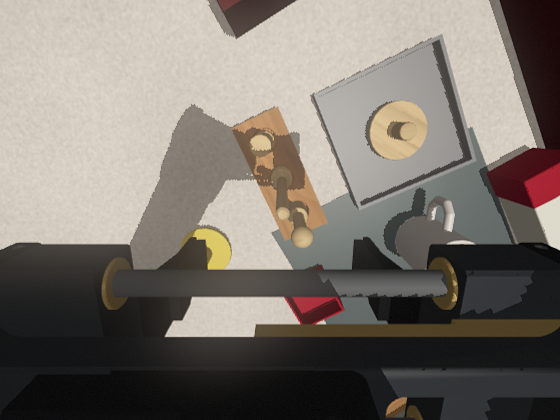

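View pics/s5z.png

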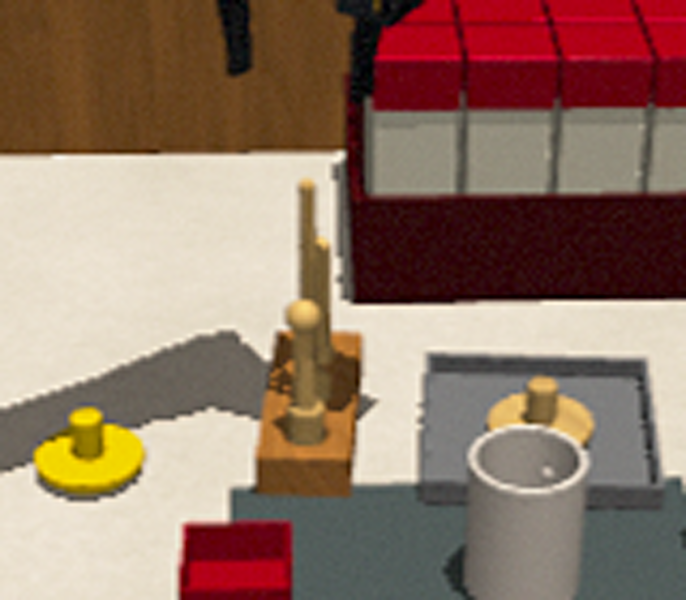

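Request:
play_rows:
  series: [100,0.001,0.003,0.03,0,0,0,100,0.001,0.003,0.06,0,0,0,60,0.001,0.003,0.085,0,0,0,50,0.001,0.003,0.1,0,0,0,50,0.001,0.003,0.11,0,0,0,30,0.001,0.003,0.114,0,0,0,0,0.001,0.003,0.114,0,0,0,0,0.001,0.003,0.114,0,0,0,0,0.001,0.003,0.114,0,0,0,0,0.001,0.003,0.114,0,0,0]
  force: 15

```text
time: 9.37
position: [0.4527, 0.2554, 0.1781]
tool_rot: [-2.713, -1.583, -0.004]
ft_force: [0.3, -0.3, 0.3]
grip_width: 0.475
```

Request:
play_rows:
  series: [0,0,0,0,0,0,0,0,0,0,0,0,0,0,0,0,0,0,0,0,0,0,0,0,0,0,0,0,0,0,0,0,0,0,0,0,0,0,0,0,0,0,0,0,0,0,0,0,0]

```text
time: 9.95
position: [0.4519, 0.2551, 0.177]
tool_rot: [-2.713, -1.583, -0.0]
ft_force: [-0.3, 0.3, 0.6]
grip_width: 0.137
```

Request:
play_rows:
  series: [0,0,0,-0.02,0,0,0,0,0,0,-0.05,0,0,0,0,0,0,-0.08,0,0,0,0,0,0,-0.11,0,0,0,0,0,0,-0.14,0,0,0,0,0,0,-0.16,0,0,0,0,0,0,-0.16,0,0,0,0,0,0,-0.16,0,0,0]

```text
time: 10.62
position: [0.4525, 0.2551, 0.3377]
tool_rot: [-2.714, -1.583, -0.003]
ft_force: [-0.8, 0.3, -0.8]
grip_width: 0.13
```

```bash
cat >> h.py <<'E'
M=np.array([.594,.055,0]); AZ=np.radians(60.5)
my=np.array([np.cos(AZ),np.sin(AZ),0]); mx=np.array([my[1],-my[0],0])
def mugw(x,y,z): return M+mx*x+my*y+np.array([0,0,z])
def toolpose(p,tilt):  # dipper foot p, tilt deg; returns TCP pos, R
    th=np.radians(tilt); dz=-my*np.sin(th)+np.array([0,0,np.cos(th)])
    z=-dz; y=mx; x=np.cross(y,z); R=np.stack([x,y,z],1); return p+dz*.161,R
def rel(p,R,s):
    R0=Ro.from_rotvec(s['tool_rot']); return R0.inv().apply(p-np.array(s['position'])).round(4), np.degrees((R0.inv()*Ro.from_matrix(R)).as_rotvec()).round(1)
E
python3 - <<'E'
from h import *
s=get_state();print(s['position'],s['grip_width'])
for y,z,t in [(.0,.165,0),(0.01,.12,15),(.01,.12,0),(.0,.1,20),(.012,.03,20),(.014,.012,22)]:
    p,R=toolpose(mugw(0,y,z),t); print(y,z,t,p.round(4),*rel(p,R,s))
snap('side','s6');b=cv2.imread('pics/s6.png');cv2.imwrite('pics/s6z.png',cv2.resize(b[60:260,180:380],(600,600),interpolation=cv2.INTER_CUBIC))
E
```

```text
[0.45249103 0.25506279 0.33765935] 0.1303442832976903
0.0 0.165 0 [0.594 0.055 0.326] [-0.1045  0.2216  0.0117] [ 0.1 -0.1  0. ]
0.01 0.12 15 [0.5784 0.0274 0.2755] [-0.1363  0.2216  0.0621] [ 0.1 14.9  0. ]
0.01 0.12 0 [0.5989 0.0637 0.281 ] [-0.0946  0.2216  0.0567] [ 0.1 -0.1  0. ]
0.0 0.1 20 [0.5669 0.0071 0.2513] [-0.1597  0.2216  0.0863] [ 0.1 19.9  0. ]
0.012 0.03 20 [0.5728 0.0175 0.1813] [-0.1478  0.2215  0.1563] [ 0.1 19.9  0. ]
0.014 0.012 22 [0.5712 0.0147 0.1613] [-0.1511  0.2215  0.1763] [ 0.1 21.9  0. ]
```

View pics/s6z.png

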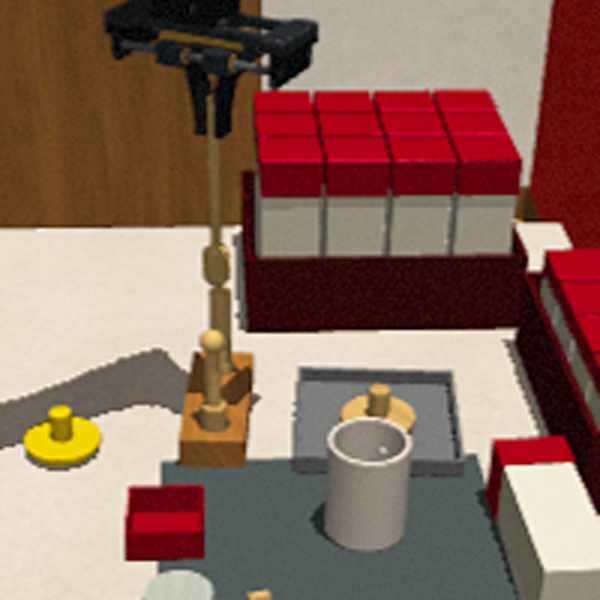

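Request:
play_rows:
  series: [0,-0.105,0.222,0.01,0,0,0,0,-0.105,0.222,0.01,0,0,0,0,-0.105,0.222,0.01,0,0,0,0,-0.105,0.222,0.01,0,0,0,0,-0.105,0.222,0.01,0,0,0,0,-0.105,0.222,0.01,0,0,0,0,-0.105,0.222,0.01,0,0,0,0,-0.105,0.222,0.01,0,0,0,0,-0.105,0.222,0.01,0,0,0,0,-0.105,0.222,0.01,0,0,0]

```text
time: 11.5
position: [0.5927, 0.0561, 0.3258]
tool_rot: [-2.71, -1.586, 0.002]
ft_force: [0.1, 0.1, -1.0]
grip_width: 0.13
```

Run:
```python
from h import *
s=get_state();print(s['position'],s['grip_width'],s['joint_positions'])
for y,z,t in [(.0,.1,0),(.005,.05,0),(.008,.04,8),(.011,.03,15),(.013,.02,22),(.014,.012,22)]:
    p,R=toolpose(mugw(0,y,z),t); print(y,z,t,p.round(4),*rel(p,R,s))
snap('side','s7');snap('scene','c7')
a=cv2.imread('pics/s7.png')[60:260,220:420];b=cv2.imread('pics/c7.png')[120:320,220:420]
cv2.imwrite('pics/z7.png',cv2.resize(np.hstack([a,b]),(800,400),interpolation=cv2.INTER_CUBIC))
```

```text
[0.59270799 0.05607355 0.32575294] 0.12957783508217632 [-0.6113651   0.18868008  0.55946996  1.44093068 -0.10045997  1.5424206
 -0.56889655]
0.0 0.1 0 [0.594 0.055 0.261] [-0.0003  0.0018  0.0647] [-0.1  0.   0.2]
0.005 0.05 0 [0.5965 0.0594 0.211 ] [0.0048 0.0019 0.1147] [-0.1  0.   0.2]
0.008 0.04 8 [0.5869 0.0425 0.1994] [-0.0146  0.0019  0.1263] [-0.1  8.   0.2]
0.011 0.03 15 [0.5789 0.0283 0.1855] [-0.0309  0.0019  0.1403] [-0.1 15.   0.1]
0.013 0.02 22 [0.5707 0.0138 0.1693] [-0.0475  0.0018  0.1565] [-0.2 22.   0.1]
0.014 0.012 22 [0.5712 0.0147 0.1613] [-0.0465  0.0019  0.1645] [-0.2 22.   0.1]
```

View pics/z7.png

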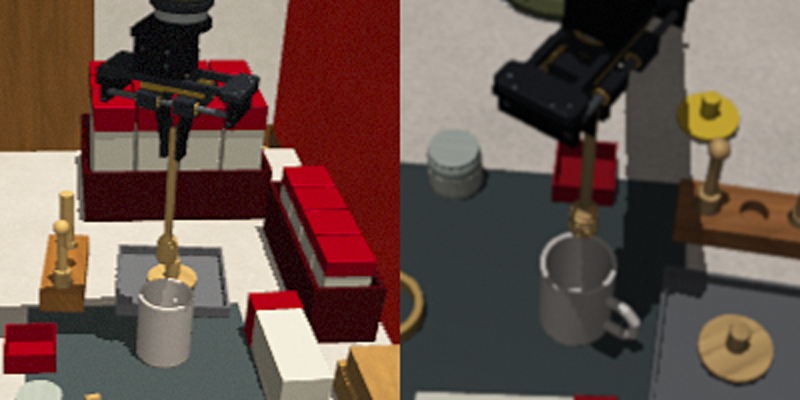

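Request:
play_rows:
  series: [0,0,0.002,0.03,0,0,0,0,0.001,0.002,0.055,0,0,0,0,0.003,0.002,0.08,0,0,0,0,0.005,0.002,0.1,0,0,0,0,0.005,0.002,0.115,0,0,0,0,0.005,0.002,0.115,0,0,0,0,0.005,0.002,0.115,0,0,0]

```text
time: 12.18
position: [0.5971, 0.0587, 0.2116]
tool_rot: [-2.712, -1.585, 0.002]
ft_force: [-0.0, -0.1, 0.6]
grip_width: 0.132
```

Run:
```python
from h import *
s=get_state();print(s['position'],s['grip_width'],s['ft_force'])
for y,z,t in [(.006,.045,4),(.008,.04,8),(.010,.035,12),(.011,.03,16),(.013,.02,20),(.014,.016,22),(.014,.010,22)]:
    p,R=toolpose(mugw(0,y,z),t); print(y,z,t,*rel(p,R,s))
snap('side','s8');snap('scene','c8')
a=cv2.imread('pics/s8.png')[110:260,240:390];b=cv2.imread('pics/c8.png')[170:320,230:380]
cv2.imwrite('pics/z8.png',cv2.resize(np.hstack([a,b]),(800,400),interpolation=cv2.INTER_CUBIC))
```

```text
[0.59707976 0.05867288 0.21163724] 0.1319391005201183 [-0.03447356 -0.08763427  0.57883318]
0.006 0.045 4 [-0.0099 -0.0009  0.006 ] [-0.1  4.   0.1]
0.008 0.04 8 [-0.0191 -0.0009  0.0122] [-0.1  8.   0.1]
0.01 0.035 12 [-0.0282 -0.0009  0.0192] [-0.1 12.   0.1]
0.011 0.03 16 [-0.0381 -0.0009  0.0269] [-0.1 16.   0.1]
0.013 0.02 20 [-0.0468 -0.0009  0.0404] [-0.1 20.   0.1]
0.014 0.016 22 [-0.051  -0.0009  0.0464] [-0.1 22.   0.1]
0.014 0.01 22 [-0.051  -0.0009  0.0524] [-0.1 22.   0.1]
```

View pics/z8.png

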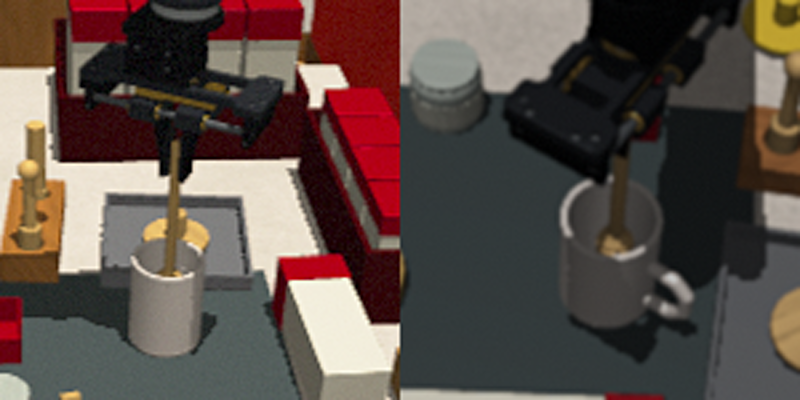

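Request:
play_rows:
  series: [0,-0.01,-0.001,0.006,0,4,0,0,-0.019,-0.001,0.012,0,8,0,0,-0.028,-0.001,0.019,0,12,0,0,-0.038,-0.001,0.027,0,16,0,0,-0.047,-0.001,0.04,0,20,0,0,-0.051,-0.001,0.046,0,22,0,0,-0.051,-0.001,0.048,0,22,0,0,-0.051,-0.001,0.05,0,22,0,0,-0.051,-0.001,0.05,0,22,0]

```text
time: 13.03
position: [0.5728, 0.0148, 0.163]
tool_rot: [-2.511, -1.468, -0.49]
ft_force: [0.9, 0.3, 0.1]
grip_width: 0.129
```

Run:
```python
from h import *
s=get_state();print(s['position'],s['grip_width'],s['ft_force'])
p,R=toolpose(mugw(0,.014,.011),22); print(*rel(p,R,s))
snap('side','s9');snap('scene','c9')
a=cv2.imread('pics/s9.png')[110:260,240:390];b=cv2.imread('pics/c9.png')[170:320,230:380]
cv2.imwrite('pics/z9.png',cv2.resize(np.hstack([a,b]),(800,400),interpolation=cv2.INTER_CUBIC))
```

```text
[0.57276188 0.01480243 0.16303685] 0.1289131703393858 [0.85378984 0.29961745 0.10990393]
[-0.0018 -0.0013  0.0022] [ 0.  -0.   0.1]
```

View pics/z9.png

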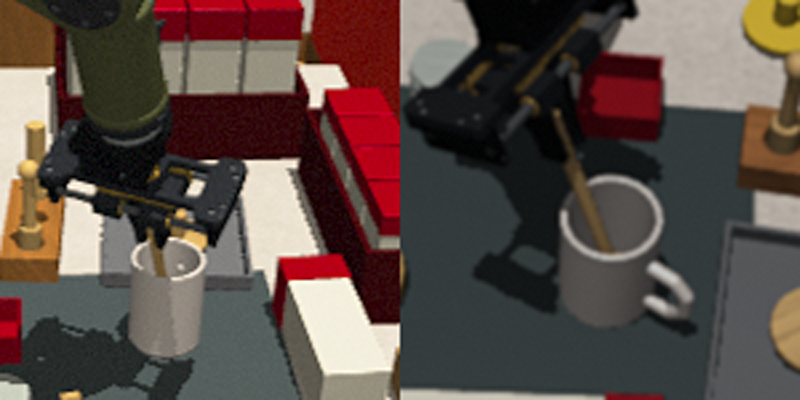

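Request:
play_rows:
  series: [20,-0.001,-0.001,0.001,0,0,0,30,-0.001,-0.001,0.001,0,0,0,40,-0.001,-0.001,0.001,0,0,0,45,-0.001,-0.001,0.001,0,0,0,45,-0.001,-0.001,0.001,0,0,0,45,-0.001,-0.001,0.001,0,0,0,45,-0.001,-0.001,0.001,0,0,0]

```text
time: 13.72
position: [0.5707, 0.0137, 0.1606]
tool_rot: [-2.512, -1.465, -0.488]
ft_force: [0.4, -0.4, -0.5]
grip_width: 0.445
```

Request:
play_rows:
  series: [45,0,0,-0.02,0,0,0,45,0,0,-0.05,0,0,0,45,0,0,-0.09,0,0,0,45,0,0,-0.13,0,0,0,45,0,0,-0.15,0,0,0,45,0,0,-0.15,0,0,0]

```text
time: 14.22
position: [0.5449, -0.0383, 0.3057]
tool_rot: [-2.516, -1.464, -0.502]
ft_force: [-0.0, 0.1, 0.7]
grip_width: 0.449
```

Run:
```python
from h import *
s=get_state();print(s['position'],s['grip_width'],s['ft_force'])
snap('side','s10');snap('scene','c10')
a=cv2.imread('pics/s10.png')[110:260,240:390];b=cv2.imread('pics/c10.png')[170:320,230:380]
cv2.imwrite('pics/z10.png',cv2.resize(np.hstack([a,b]),(800,400),interpolation=cv2.INTER_CUBIC))
for X in [mugw(0,-.063,.189)]: print(X, proj(ld('s10'),X),proj(ld('c10'),X))
# next: turn so tool y az=103
z=np.array([0,0,-1.]); 
for a in (103.5,-76.5):
    y=np.array([np.cos(np.radians(a)),np.sin(np.radians(a)),0]);R=np.stack([np.cross(y,z),y,z],1)
    print(a,*rel(np.array([.483,-.2475,.30]),R,s))
print(s['joint_positions'])
```

```text
[ 0.54494848 -0.03831857  0.30566253] 0.4485767807977306 [-0.02254625  0.13628369  0.71438752]
[5.62977316e-01 1.67591156e-04 1.89000000e-01] [294.24699082 193.54677373] [284.43385841 213.49095642]
103.5 [-0.1988  0.0498 -0.0749] [  26.1  -10.6 -131.1]
-76.5 [-0.1988  0.0498 -0.0749] [ -8.7 -21.2  46.3]
[-0.38919404 -0.05332754  0.64029933  1.7492264  -0.35055116  1.33509116
 -0.19926931]
```

View pics/z10.png

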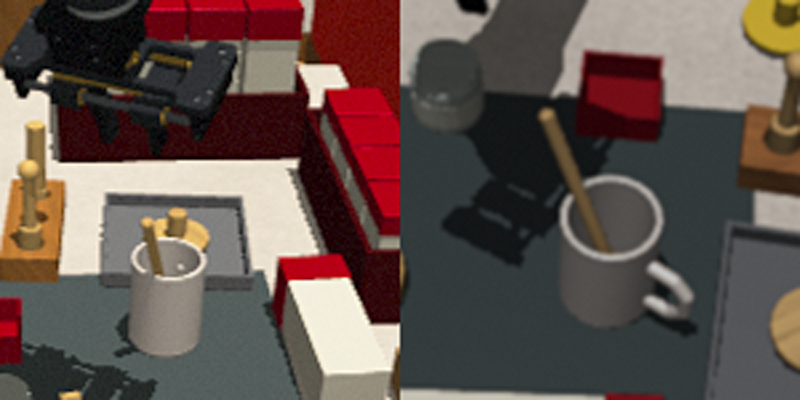

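Request:
play_rows:
  series: [100,-0.2,0.05,-0.075,-8.7,-21.2,46.3,100,-0.2,0.05,-0.075,-8.7,-21.2,46.3,100,-0.2,0.05,-0.075,-8.7,-21.2,46.3,100,-0.2,0.05,-0.075,-8.7,-21.2,46.3,100,-0.2,0.05,-0.075,-8.7,-21.2,46.3,100,-0.2,0.05,-0.075,-8.7,-21.2,46.3,100,-0.2,0.05,-0.075,-8.7,-21.2,46.3,100,-0.2,0.05,-0.075,-8.7,-21.2,46.3,100,-0.2,0.05,-0.075,-8.7,-21.2,46.3,100,-0.2,0.05,-0.075,-8.7,-21.2,46.3]

```text
time: 15.15
position: [0.4812, -0.2446, 0.2925]
tool_rot: [-3.117, -0.378, 0.018]
ft_force: [-0.2, 0.4, 0.3]
grip_width: 0.992
```

Run:
```python
from h import *
s=get_state();print(s['position'],s['joint_positions'])
R=Ro.from_rotvec(s['tool_rot']).as_matrix();print(R.round(3).tolist(),np.degrees(np.arctan2(R[1,1],R[0,1])))
d=snap('wrist','w11');print(proj(d,[.4878,-.266,.17]),proj(d,[.4781,-.227,.17]))
cv2.imwrite('pics/w11z.png',cv2.resize(d['frame'][80:320,160:400,::-1],(600,600),interpolation=cv2.INTER_CUBIC))
```

```text
[ 0.48123938 -0.24463313  0.29250807] [-0.27729829  0.06702341  0.73785506  1.62977179 -0.04007352  1.4729703
 -0.86538113]
[[0.971, 0.239, -0.012], [0.239, -0.971, 0.0], [-0.012, -0.003, -1.0]] -76.15791428962144
[302.13631919 198.91613603] [261.62558867 198.99291102]
```

View pics/w11z.png

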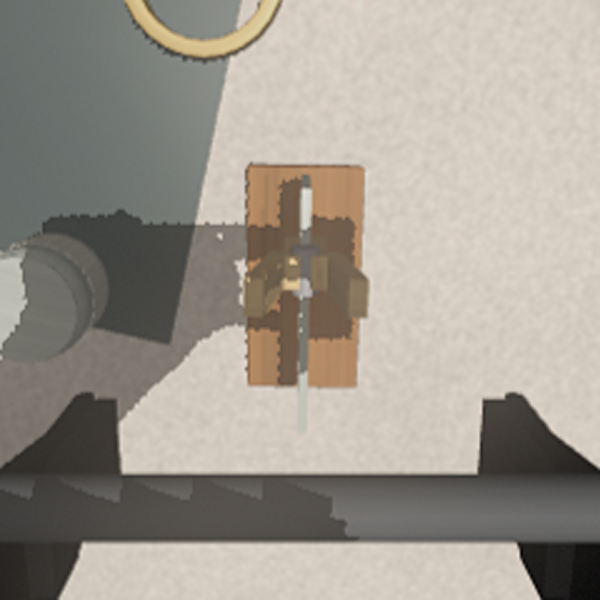

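Run:
```python
from h import *
d=ld('w11');s=get_state()
f=lambda u,v:(160+u/2.5-.3,80+v/2.5-.3)
a=onz(d,*f(255,298),.17);b=onz(d,*f(358,296),.17);print(a,b,(a+b)/2,np.linalg.norm(a-b))
dd=b-a;print(np.degrees(np.arctan2(dd[1],dd[0])))
a1=onz(d,*f(307,180),.09);b1=onz(d,*f(302,430),.09);print('strip',a1,b1,np.degrees(np.arctan2(*(a1-b1)[[1,0]])))
c=(a+b)/2;z=np.array([0,0,-1.])
for az in (-76.5,):
    y=np.array([np.cos(np.radians(az)),np.sin(np.radians(az)),0]);R=np.stack([np.cross(y,z),y,z],1)
    print(*rel(np.array([c[0],c[1],.141]),R,s))
```

```text
[ 0.47821054 -0.22705053  0.17      ] [ 0.48878802 -0.26651757  0.17      ] [ 0.48349928 -0.24678405  0.17      ] 0.040859889157327134
-74.99684980171347
strip [ 0.52057347 -0.23837307  0.09      ] [ 0.39146533 -0.26776049  0.09      ] 12.82311162066063
[0.0037 0.0025 0.1519] [-0.2  0.6  0.3]
```

Request:
play_rows:
  series: [100,0.004,0.002,0.03,0,0.5,0,100,0.004,0.002,0.06,0,0.5,0,100,0.004,0.002,0.09,0,0.5,0,100,0.004,0.002,0.115,0,0.5,0,100,0.004,0.002,0.135,0,0.5,0,100,0.004,0.002,0.152,0,0.5,0,100,0.004,0.002,0.152,0,0.5,0,100,0.004,0.002,0.152,0,0.5,0]
  force: 30

```text
time: 15.87
position: [0.4835, -0.2467, 0.1416]
tool_rot: [-3.117, -0.374, 0.003]
ft_force: [0.4, -0.7, 0.8]
grip_width: 1.0
```

Run:
```python
from h import *
s=get_state();print(s['position'],togo([.4835,-.2468,.141],s))
snap('side','s12');snap('scene','c12')
a=cv2.imread('pics/s12.png')[220:340,220:340];b=cv2.imread('pics/c12.png')[140:260,130:250]
cv2.imwrite('pics/z12.png',cv2.resize(np.hstack([a,b]),(800,400),interpolation=cv2.INTER_CUBIC))
```

```text
[ 0.48346384 -0.24667706  0.14163658] [7.13976937e-06 1.29703448e-04 6.36224077e-04]
```

View pics/z12.png

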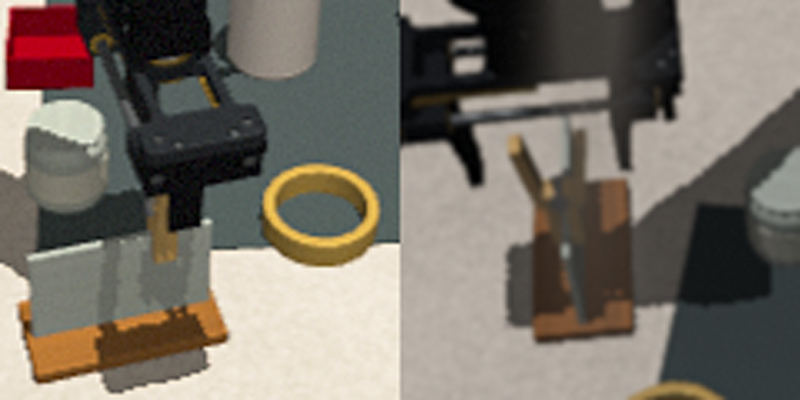

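Run:
```python
from h import *
d=ld('s12');s=get_state();R=Ro.from_rotvec(s['tool_rot']).as_matrix();p=np.array(s['position'])
q=lambda X:((proj(d,X)-[220,220])*3.333).round(0)
for k in (.0435,.0585):
  for x in (-.0095,.0095): print('fingertip',k,x,q(p+R@[x,k,0]))
c=np.array([.4835,-.2468,0]);ux=np.array([np.cos(np.radians(13.5)),np.sin(np.radians(13.5)),0]);uy=np.array([-ux[1],ux[0],0])
for x in(-.008,.008): print('leg bottom',q(c+ux*x-uy*.008+[0,0,.07]),'top',q(c+ux*x-uy*.025+[0,0,.17]))
S=ld('side0');q0=lambda X:(proj(S,X)-[220,250])*7.06
for x in(-.008,.008): print('z3: bottom',q0(c+ux*x-uy*.008+[0,0,.07]).round(),'top',q0(c+ux*x-uy*.025+[0,0,.17]).round(),'top b',q0(c+ux*x+uy*.025+[0,0,.17]).round())
```

```text
fingertip 0.0435 -0.0095 [168. 220.]
fingertip 0.0435 0.0095 [196. 214.]
fingertip 0.0585 -0.0095 [174. 236.]
fingertip 0.0585 0.0095 [203. 230.]
leg bottom [153. 259.] top [160. 170.]
leg bottom [175. 255.] top [183. 165.]
z3: bottom [323. 338.] top [338. 147.] top b [295.  43.]
z3: bottom [370. 328.] top [388. 137.] top b [343.  34.]
```

Request:
play_rows:
  series: [0,0,0,0,0,0,0,0,0,0,0,0,0,0,0,0,0,0,0,0,0,0,0,0,0,0,0,0,0,0,0,0,0,0,0,0,0,0,0,0,0,0,0,0,0,0,0,0,0,0,0,0,0,0,0,0,0,0,0,0,0,0,0]
  force: 30

```text
time: 16.72
position: [0.4843, -0.2467, 0.1421]
tool_rot: [-3.117, -0.374, 0.001]
ft_force: [-0.8, -0.7, -0.5]
grip_width: 0.407
```

Request:
play_rows:
  series: [0,0,0,0,0,0,0,0,0,0,0,0,0,0,0,0,0,0,0,0,0,0,0,0,0,0,0,0]

```text
time: 17.05
position: [0.4844, -0.2467, 0.1422]
tool_rot: [-3.118, -0.374, 0.001]
ft_force: [-0.1, -0.3, -0.2]
grip_width: 0.387
```

Run:
```python
from h import *
s=get_state();print(s['position'],s['grip_width'])
snap('side','s13');snap('scene','c13')
a=cv2.imread('pics/s13.png')[220:340,220:340];b=cv2.imread('pics/c13.png')[140:260,130:250]
cv2.imwrite('pics/z13.png',cv2.resize(np.hstack([a,b]),(800,400),interpolation=cv2.INTER_CUBIC))
```

```text
[ 0.48440796 -0.24674541  0.14220522] 0.3869023537109563
```

View pics/z13.png

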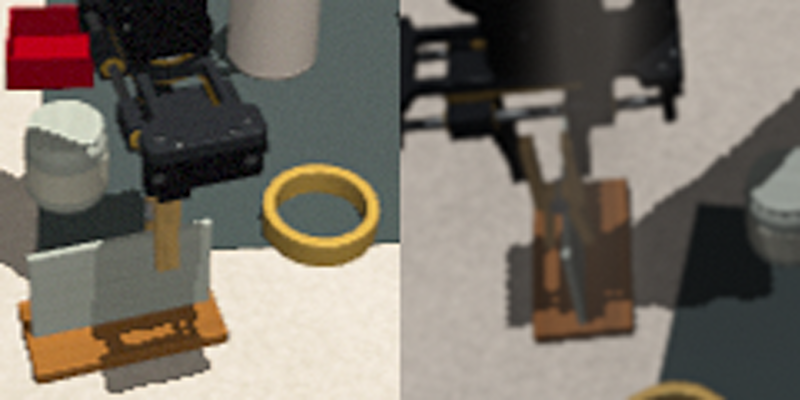

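Request:
play_rows:
  series: [0,0,0,-0.01,0,0,0,0,0,0,-0.03,0,0,0,0,0,0,-0.06,0,0,0,0,0,0,-0.09,0,0,0,0,0,0,-0.12,0,0,0,0,0,0,-0.15,0,0,0,0,0,0,-0.18,0,0,0,0,0,0,-0.18,0,0,0,0,0,0,-0.18,0,0,0]

```text
time: 17.9
position: [0.4853, -0.2478, 0.3247]
tool_rot: [-3.119, -0.374, -0.006]
ft_force: [0.2, -0.8, -1.2]
grip_width: 0.385
```

Run:
```python
from h import *
s=get_state();print(s['position'],s['grip_width'],s['joint_positions'])
z=np.array([0,0,-1.]);y=-my;R=np.stack([np.cross(y,z),y,z],1)
t=mugw(0,.0375,.34);print(t,*rel(t,R,s))
snap('side','s14');snap('scene','c14')
a=cv2.imread('pics/s14.png')[150:340,200:390];b=cv2.imread('pics/c14.png')[110:300,100:290]
cv2.imwrite('pics/z14.png',cv2.resize(np.hstack([a,b]),(800,400),interpolation=cv2.INTER_CUBIC))
```

```text
[ 0.48528065 -0.24775959  0.32470791] 0.38532230805358186 [-0.27817082  0.05979196  0.74440508  1.57264369 -0.04272346  1.52182948
 -0.86481952]
[0.61246588 0.08763834 0.34      ] [ 0.2029 -0.2958 -0.0146] [-0.1 -0.2 43.2]
```

View pics/z14.png

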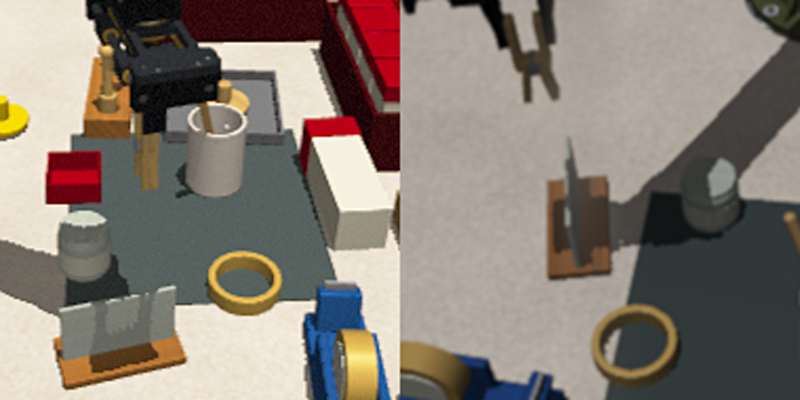

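Request:
play_rows:
  series: [0,0.203,-0.296,-0.015,0,0,43.2,0,0.203,-0.296,-0.015,0,0,43.2,0,0.203,-0.296,-0.015,0,0,43.2,0,0.203,-0.296,-0.015,0,0,43.2,0,0.203,-0.296,-0.015,0,0,43.2,0,0.203,-0.296,-0.015,0,0,43.2,0,0.203,-0.296,-0.015,0,0,43.2,0,0.203,-0.296,-0.015,0,0,43.2,0,0.203,-0.296,-0.015,0,0,43.2,0,0.203,-0.296,-0.015,0,0,43.2]

```text
time: 18.83
position: [0.6119, 0.1007, 0.3342]
tool_rot: [-3.04, 0.778, 0.009]
ft_force: [-1.3, 2.8, -1.7]
grip_width: 0.382
```

Request:
play_rows:
  series: [0,0,0,0.04,0,0,0,0,0,0,0.06,0,0,0,0,0,0,0.06,0,0,0,0,0,0,0.06,0,0,0]

```text
time: 19.17
position: [0.6104, 0.0885, 0.2757]
tool_rot: [3.037, -0.8, -0.008]
ft_force: [0.1, -0.2, -0.0]
grip_width: 0.386
```

Run:
```python
from h import *
s=get_state();print(s['position'],s['grip_width'],s['joint_positions'])
z=np.array([0,0,-1.]);y=-my;R=np.stack([np.cross(y,z),y,z],1)
t=mugw(0,.0375,.2);print(t,*rel(t,R,s))
snap('side','s15');snap('scene','c15');d=snap('wrist','w15')
a=cv2.imread('pics/s15.png')[110:260,230:380];b=cv2.imread('pics/c15.png')[170:320,240:390]
cv2.imwrite('pics/z15.png',cv2.resize(np.hstack([a,b]),(800,400),interpolation=cv2.INTER_CUBIC))
```

```text
[0.61035938 0.08847883 0.27574327] 0.3856003370101448 [-0.61594276  0.24985807  0.52637447  1.4710853  -0.12626315  1.45906815
 -2.17428636]
[0.61246588 0.08763834 0.2       ] [ 0.0026 -0.0005  0.0757] [ 0.1  0.3 -0. ]
```

View pics/z15.png

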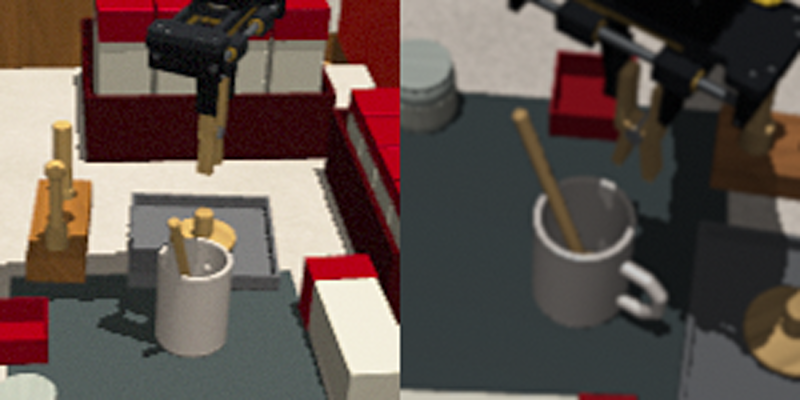

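View pics/w15.png

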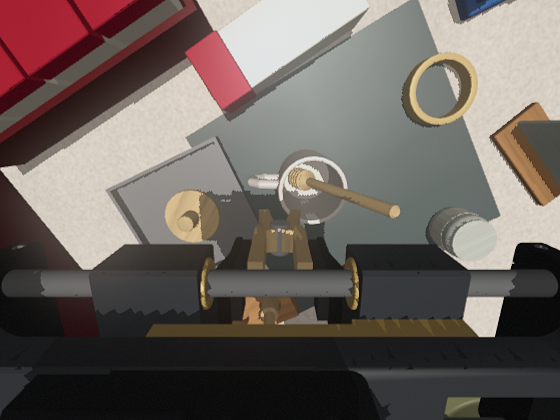

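Run:
```python
from h import *
d=ld('w15');cv2.imwrite('pics/w15z.png',cv2.resize(d['frame'][135:255,230:370,::-1],(700,600),interpolation=cv2.INTER_CUBIC))
c=ld('c15');cv2.imwrite('pics/c15z.png',cv2.resize(c['frame'][190:310,280:380,::-1],(500,600),interpolation=cv2.INTER_CUBIC))
```

```text
(no output)
```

View pics/w15z.png

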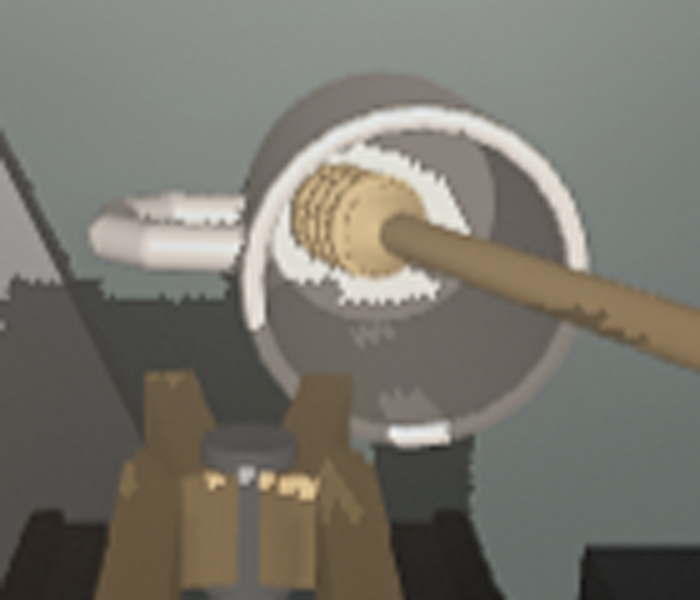

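View pics/c15z.png

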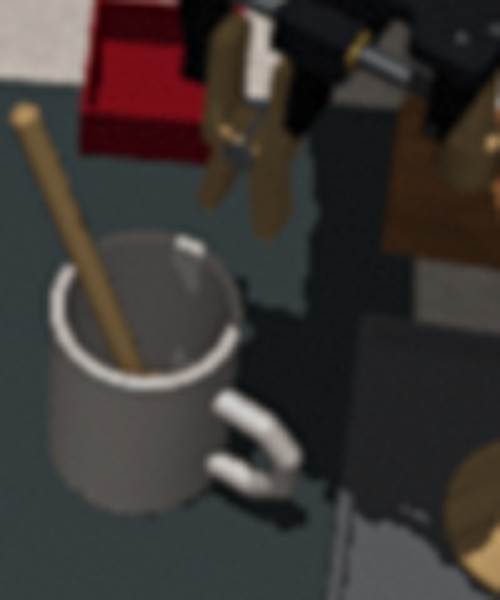

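Run:
```python
from h import *
d=ld('w15');c=ld('c15');s=get_state()
f=lambda u,v:(230+u/5-.4,135+v/5-.4); g=lambda u,v:(280+u/5-.4,190+v/5-.4)
P=lambda D,F,pts:np.array([onz(D,*F(*p),.11) for p in pts])
for n,Q in [('w',P(d,f,[(243,270),(588,250),(420,103),(415,447),(290,155),(545,150),(300,395)])),('c',P(c,g,[(50,305),(243,320),(148,230),(148,390),(72,355),(215,362)]))]:
    A=np.c_[2*Q[:,:2],np.ones(len(Q))];x=np.linalg.lstsq(A,(Q[:,:2]**2).sum(1),rcond=None)[0];r=np.sqrt(x[2]+x[0]**2+x[1]**2);print(n,x[:2],r,(np.hypot(*(Q[:,:2]-x[:2]).T)-r).round(4))
for p,z in [((90,240),.055),((150,230),.07),((150,250),.07)]:
    X=onz(d,*f(*p),z);e=X-M;print(X,np.hypot(e[0],e[1]),np.degrees(np.arctan2(e[1],e[0])))
top,e=tri(c,g(25,115),ld('s15'),(230+174/2.667,110+223/2.667));print('dip top',top,e,[(top-M)@mx,(top-M)@my])
```

```text
w [0.59458591 0.05372627] 0.039834310422400106 [ 0.     -0.0006 -0.0003  0.0011  0.0007  0.0003 -0.0012]
c [0.59486351 0.05464512] 0.039763222037718475 [ 0.0003  0.0007 -0.0002  0.0009 -0.0005 -0.0012]
[0.63282574 0.12478597 0.055     ] 0.07985937154168785 60.91042478425405
[0.62917167 0.10731672 0.07      ] 0.0630403476872768 56.08771155734756
[0.62472277 0.10994769 0.07      ] 0.06295344936549958 60.78924157137119
dip top [ 5.64123132e-01 -3.62122186e-04  1.90629665e-01] 0.0037718345736329644 [np.float64(0.0012581114309791232), np.float64(-0.06289681187961102)]
```

Run:
```python
from h import *
s=get_state();print(s['position'],togo([.613,.0869,.162],s),togo([.613,.0869,.195],s))
```

```text
[0.61240054 0.08835387 0.27943733] [0.00116078 0.00130317 0.11743489] [0.00118255 0.00120938 0.08443503]
```

Request:
play_rows:
  series: [0,0.001,0.001,0.03,0,0,0,0,0.001,0.001,0.055,0,0,0,0,0.001,0.001,0.075,0,0,0,0,0.001,0.001,0.084,0,0,0,0,0.001,0.001,0.084,0,0,0,0,0.001,0.001,0.084,0,0,0]

```text
time: 19.82
position: [0.6127, 0.0875, 0.1951]
tool_rot: [-3.036, 0.8, -0.001]
ft_force: [0.5, -0.5, -0.0]
grip_width: 0.382
```

Run:
```python
from h import *
s=get_state();print(s['position'],togo([.613,.0869,.162],s))
snap('side','s16');snap('scene','c16');d=snap('wrist','w16')
a=cv2.imread('pics/w16.png')[140:280,210:350];b=cv2.imread('pics/c16.png')[190:310,270:390]
cv2.imwrite('pics/z16.png',np.hstack([cv2.resize(i,(400,400),interpolation=cv2.INTER_CUBIC) for i in (a,b)]))
```

```text
[0.61273535 0.08746168 0.19509419] [0.00050313 0.00043482 0.03309333]
```

View pics/z16.png

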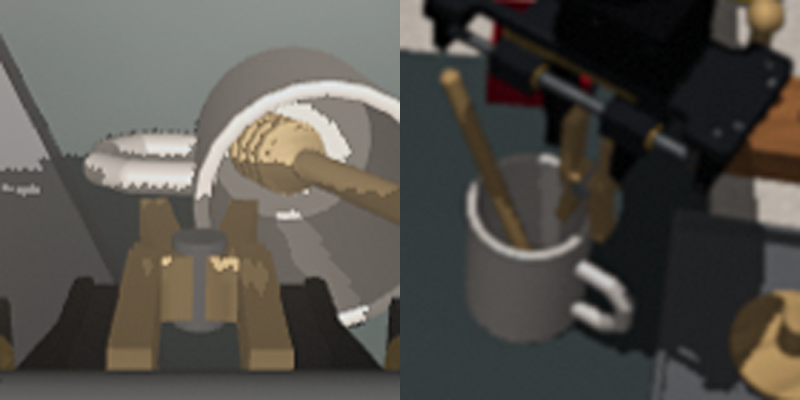

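Request:
play_rows:
  series: [0,0,0,0.008,0,0,0,0,0,0,0.014,0,0,0,0,0,0,0.02,0,0,0,0,0,0,0.025,0,0,0,0,0,0,0.03,0,0,0,0,0,0,0.033,0,0,0,0,0,0,0.033,0,0,0]

```text
time: 20.55
position: [0.6114, 0.0874, 0.1596]
tool_rot: [-3.038, 0.8, 0.004]
ft_force: [0.4, -0.1, -1.2]
grip_width: 0.384
```

Run:
```python
from h import *
s=get_state();print(s['position'],s['ft_force'],s['grip_width'])
snap('side','s17');snap('scene','c17');d=snap('wrist','w17')
a=cv2.imread('pics/w17.png')[140:280,210:350];b=cv2.imread('pics/c17.png')[190:310,270:390]
cv2.imwrite('pics/z17.png',np.hstack([cv2.resize(i,(400,400),interpolation=cv2.INTER_CUBIC) for i in (a,b)]))
```

```text
[0.61139214 0.08743357 0.15957947] [ 0.41188771 -0.09594062 -1.15306539] 0.3841707907531573
```

View pics/z17.png

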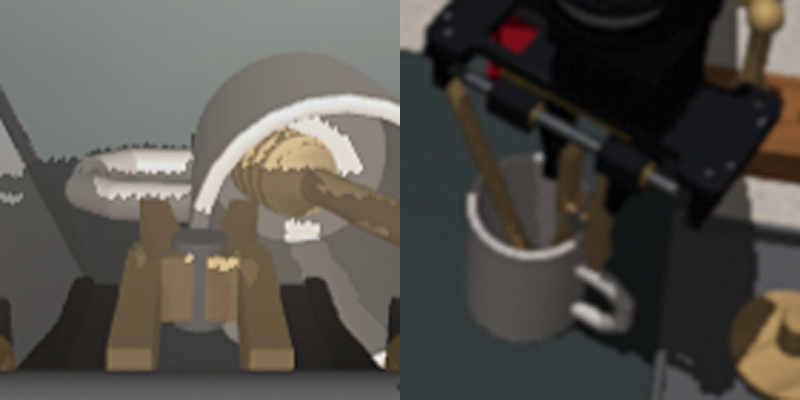

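Request:
play_rows:
  series: [45,0,0,0,0,0,0,50,0,0,0,0,0,0,55,0,0,0,0,0,0,62,0,0,0,0,0,0,70,0,0,0,0,0,0,75,0,0,0,0,0,0,75,0,0,0,0,0,0,75,0,0,0,0,0,0]

```text
time: 21.37
position: [0.612, 0.0876, 0.1608]
tool_rot: [-3.037, 0.799, 0.001]
ft_force: [-0.0, 0.3, -0.3]
grip_width: 0.736
```

Run:
```python
from h import *
s=get_state();print(s['position'],s['ft_force'],s['grip_width'])
snap('scene','c18');d=snap('wrist','w18')
a=cv2.imread('pics/w18.png')[140:280,210:350];b=cv2.imread('pics/c18.png')[190:310,270:390]
cv2.imwrite('pics/z18.png',np.hstack([cv2.resize(i,(400,400),interpolation=cv2.INTER_CUBIC) for i in (a,b)]))
```

```text
[0.61204569 0.08762857 0.16079604] [-0.00734264  0.29867183 -0.25026759] 0.7361501865739549
```

View pics/z18.png

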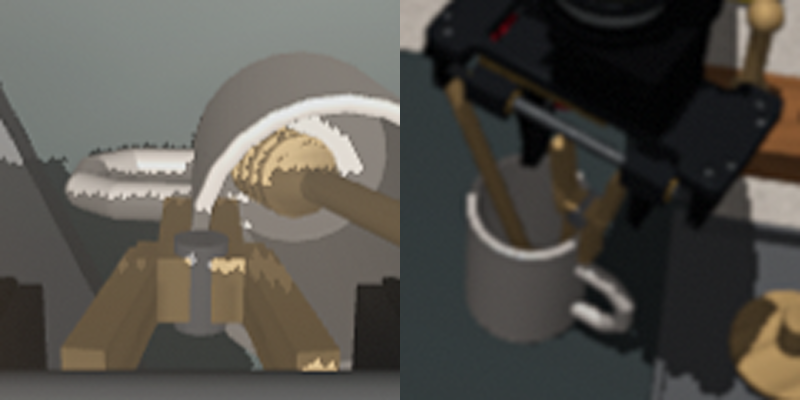

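The jaws are shut on the rim, upright and clear of the fingers. I'll withdraw straight up.

Request:
play_rows:
  series: [75,0,0,-0.02,0,0,0,75,0,0,-0.05,0,0,0,75,0,0,-0.09,0,0,0,75,0,0,-0.13,0,0,0,75,0,0,-0.17,0,0,0,75,0,0,-0.2,0,0,0,75,0,0,-0.2,0,0,0,75,0,0,-0.2,0,0,0]

```text
time: 22.13
position: [0.613, 0.087, 0.363]
tool_rot: [-3.035, 0.799, -0.005]
ft_force: [0.1, -0.8, 0.4]
grip_width: 0.748
```

Run:
```python
from h import *
s=get_state();print(s['position'],s['ft_force'],s['grip_width'])
snap('scene','c19');d=snap('wrist','w19');snap('side','s19')
a=cv2.imread('pics/w19.png')[100:300,180:380];b=cv2.imread('pics/c19.png')[180:310,270:400];c=cv2.imread('pics/s19.png')[150:260,240:350]
cv2.imwrite('pics/z19.png',np.hstack([cv2.resize(i,(266,400),interpolation=cv2.INTER_CUBIC) if 0 else cv2.resize(i,(266,266),interpolation=cv2.INTER_CUBIC) for i in (a,b,c)]))
```

```text
[0.61303185 0.08701061 0.36304084] [ 0.10234447 -0.75549156  0.38445024] 0.7480103051384102
```

View pics/z19.png

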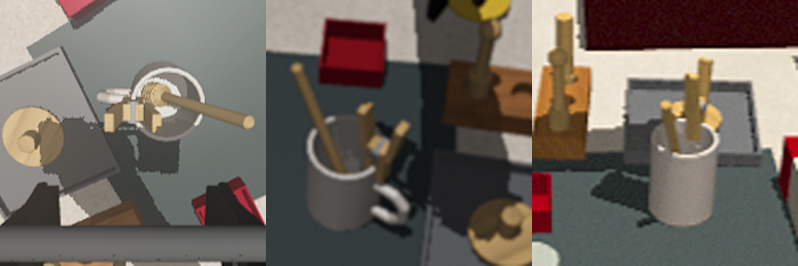

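View pics/c19.png

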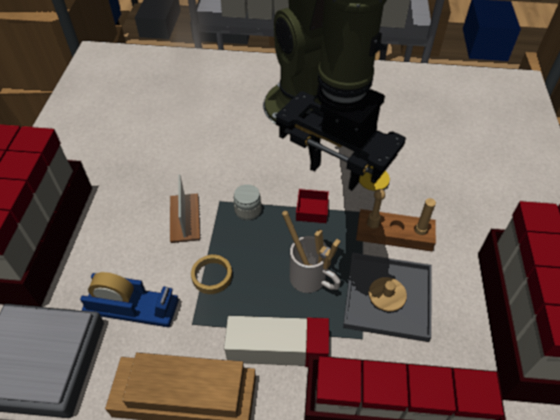

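Run:
```python
from h import *
M=np.array([.5945,.0543,0])
W=ld('w19');C=ld('c19')
w=lambda u,v:(180+u/1.33-.3,100+v/1.33-.3);c=lambda u,v:(270+(u-266)*130/266-.3,180+v*130/266-.3)
a,e=tri(W,w(110,122),C,c(400,127));b,e2=tri(W,w(156,120),C,c(363,107))
for p in (a,b,(a+b)/2): q=p-M;print(p.round(4),(q@mx).round(4),(q@my).round(4))
print(e,e2)
```

```text
[0.621  0.1043 0.1869] -0.0016 0.0565
[0.6034 0.0682 0.1901] 0.0009 0.0165
[0.6122 0.0862 0.1885] -0.0003 0.0365
0.000498531762954597 0.0005525770592143315
```

The tails' midpoint is 0.3 mm along and 36.5 mm out from the mug's axis (wanted 0 and 37.5). The tops are at z 0.1885, so the jaws are about 21 mm over the rim. I'm handing the job in.

```bash
python3 -c "
from bench import *
print(close_job())"
```

```text
the job is handed in; nothing more can be done
None
```

I made up the gift mug as asked and handed it in at about 22 s of the 69 s allowed. No verdict was reported.

1. **Lid:** lifted by its knob and laid knob up in the grey tray. A scene view put its knob about 3 mm from the tray's centre.
2. **Dipper:** lowered head first into the mug, tilted 22°, to within about 7 mm of the floor, and then let go. It leans opposite the handle, with its top 63 mm off the axis on that side and about 1 mm sideways.
3. **Peg:** squeezed off the strip and clipped upright over the handle. Its tails' midpoint is 0.3 mm along the rim and 1 mm across from the wanted spot. The jaws reach about 21 mm over the edge.

In the last pictures the mug stood upright within about 1 mm of where I first measured it. I saw no bystander moved and the gripper was clear of everything. No check failed or disagreed beyond the few millimetres of camera error. I could not measure the peg's grip force on the rim.

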